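Prop open the storage case on its stay

TASK

The blue storage case on the table has to stand open: take the stapler off its lid and set it down upright on a clear patch of the table, then swing the lid right back until it lies past upright by itself. Flip the steel stay inside the case fully up to its stop, bring the lid forward again without letting it slam, and leave it resting on the tip of the stay. Do not shove the other things on the table about.

Things in the scene. Friction and masses are not known exactly. Their poses are not given: they have to be found in the camera images.
- case: Blue open-topped storage case fixed to the table, 170 (x) x 240 (y) x 80 mm high, walls and floor 5 mm. Origin: centre of its underside on the table; x points to its back (the lid's hinge side), y to its left, z up. A divider 50 mm high runs along x at y = -12 mm: left of it is only the stay, right of it a pink note pad and a clip, which stay there
- lid (a joint): Lid hinge, rad: 0 shut, 1.57 upright, 1.85 the stop of the opened lid, where it leans back and stays by its own weight. Short of upright it falls shut if let go (light friction, 0.2 to 0.4 kg). Resting on the raised stay it reads about 0.78
- lid_hinge (a point): Middle of the lid's hinge line, which runs along the case's y: at x = +80, y = 0, z = 82 mm of the case. Axes as the case's. The lid is a blue plate 170 (forward from the hinge) x 240 x 6 mm, its underside on the hinge line; shut, its top is 88 mm above the table
- lid_knob (a point): Centre of the lid's orange knob, a cylinder parallel to the hinge (24 mm diameter, 18 mm long, flat ends left and right) on a 10 mm wide tongue, 30 mm beyond the middle of the lid's front edge: 200 mm from the hinge line, 3 mm above the underside; shut at x = -120, y = 0, z = 85 mm of the case. Pinched lightly by its flat ends it turns between the fingers as the lid swings. Axes as the lid's
- stay (a joint): Stay pivot, rad: 0 lying stowed toward the back of the case, 1.35 fully up at its stop (leaning a little to the back). It turns about a line parallel to the lid's hinge, upward and toward the front. Its friction holds it at any angle (0.03 N m). Starts between 0 and 0.07
- stay_pivot (a point): Pivot of the stay, at x = -45, y = +50, z = 62 mm of the case, axis along the case's y, held by two thin bracket cheeks. A black rest 50 mm high stands under the stowed bar near its tip (x = +60 mm); otherwise fingers may reach down to 35 mm above the table round the stay. Axes as the case's
- stay_boss (a point): Centre of the stay's orange grip boss, a short cylinder parallel to the hinge (18 mm diameter, 18 mm long, flat ends to left and right), 80 mm from the stay's pivot along the bar; the bar is 7 mm wide, 6 mm thick. Stowed it is at x = +35, y = +50, z = 62 mm of the case. x axis along the bar away from the pivot
- stay_tip (a point): Centre of the stay's black rubber tip, a cylinder of 14 mm diameter and 12 mm length parallel to the hinge, 112 mm from the pivot along the bar. The lid's underside comes to rest on it
- stapler: Dark red stapler with a black base, 156 (x) x 39 (y) x 44 mm high, 0.2 to 0.35 kg, starts upright on the shut lid. Origin: centre of its underside; x along its length, z up. Above 22 mm its arm is 26 mm wide, convenient to pinch across y at the middle; its base, 5 mm thick, is 39 mm wide
- mug: White coffee mug, 92 x 127 (handle along y) x 95 mm high; bystander. Origin: centre of its underside
- tumbler: Grey tumbler, 87 mm diameter, 172 mm high; bystander. Origin: centre of its underside
- mouse_white: White computer mouse, 105 (x) x 60 x 39 mm; bystander. Origin: centre of its underside
- tape_dispenser: Black tape dispenser, 147 (x) x 37 x 73 mm; bystander. Origin: centre of its underside
- phone: Black phone lying flat, 146 (x) x 72 x 9 mm; bystander. Origin: centre of its underside
- notes_yellow: Yellow sticky-note block, 78 x 78 x 24 mm; bystander. Origin: centre of its underside
- glue_stick: White glue stick with red cap standing up, 29 mm diameter, 89 mm high; bystander. Origin: centre of its underside
- keyboard: Black keyboard fixed at the table's left side, 136 (x) x 436 (y) x 22 mm. Origin: centre of its underside
Things that resemble listed ones, but are neither listed nor needed, are in the scene too. Leave any green look-alike of the stapler alone.

How it is judged:
By the outcome, as a careful person would: the job done as asked, in the order asked, and still so for the second after the job is handed in, with the robot touching nothing.
It also fails if it takes over 72 s, if anything falls off the work surface, if the arm or the gripper's body presses on something with over 40 N, if the wrist force passes 120 N, or if a joint passes its speed limit or range.

ROBOT

A 6-joint arm with a two-finger parallel gripper is mounted at the origin on a cart in front of the work surface, level with it; the furniture and walls round the work are solid. World frame = base frame: x ahead of the robot, y to its left, z up, the work surface at z = 0. Lengths are in m, angles in rad, forces in N, time in s.
With the tool pointing down it reaches from about 0.4 to 0.825 m from the base axis. Payload 7 kg.
Tool frame: the origin (TCP) lies on the centre line of the jaws, within the pads' length; the fingertips stand tip_reach ahead of it and the grasp point (between the pads) is the TCP (tip_reach is the distance from the TCP to the fingertips, in m); z points along the fingers, y is the line along which they close (so a half turn about z gives the same grasp; the last joint's range is limited). The gripper opens to 88 mm and grips with 3 to 60 N. Pads are 19 mm wide; open, the fingers measure 130 mm over their backs; the gripper's body (78 mm by 193 mm) begins 47 mm behind the grasp point.
Start: joints at [-0.884, 0.359, 0.012, 0, -1.224, -0.288], TCP at [0.262, -0.622, 0.246] pointing down, gripper open.
Joint ranges: [-3.07, 3.07], [-1.43, 2.12], [-1.02, 1.25], [-3.03, 1.67], [-3.05, -0], [-3.03, 3.03]. Speed limits (rad/s): [2.39, 2.39, 3.01, 3.14, 3.14, 3.14].

INTERFACE

Orientations are given as [roll, pitch, yaw] about the fixed x, y, z axes, in that order (R = Rz(yaw) Ry(pitch) Rx(roll)).
In Python, from station import get_state, grab_frame, calibration, job_done, find_in, mark_of, tip_reach gives the robot as it stands.
- The arm moves only by the shell command python3 -m handwheel 'ROWS' [OPENING] [FORCE]. ROWS is JSON, a list of rows, each an object with "delta_pos": the shift along the world's x, y, z in units of 30 mm (1.0 is 30 mm), a list of three; "dr": the turn, a rotation vector about the world's x, y, z in degrees, a list of three. In form: [{"delta_pos": [tx, ty, tz], "dr": [rx, ry, rz]}, ...]. A call has 1 to 10 rows; each row shifts and turns the commanded pose from where the row before left it; what a row does not reach is not made up. A row lasts 1/10 s, in which the tool goes at most 50 mm and 8.59 degrees, less where a joint would pass 70% of its speed; a pose out of reach is approached as far as the arm can. A call is refused whole if a number of a shift passes 1 or a number of a turn 8.59, either way. A call with a gripper value outside its range is refused whole. OPENING is the closure, from -1 (fully open) to 1 (shut), set as the call begins (- or left out, the last holds). The fingers move at their own pace and stop on an object; FORCE is the grip in N (left out, the last holds). Time passes only in rows, so rows that do not move let the fingers close. It gives the time, the measured TCP pose, the force, the opening and the grip force at its end, in the units of the state.
- get_state(): the state, without advancing time (a new reading comes with each control period).
- grab_frame(name): name is "side" or "top" or "wrist"; returns the picture (384x512x3 uint8, red, green, blue); there is no depth.
- calibration(name): a dict with "fx", "fy", "cx", "cy" (pixels), "extrinsics" (4x4, takes a point from world to camera coordinates). Camera axes: x right, y down, z forward; pixel columns grow to the right and rows downward; lengths in m; the calibration is good to about 2 mm. A picture is of the moment at which its call begins: read the wrist's pose just before it. calibration takes no time and is no camera call; for the wrist camera it gives the pose at the moment of the call.
- job_done(): hands the job in; it is judged then, once.
Trained networks look in the newest picture that a camera, given by its name, has taken for a name from the list of things; names that differ only in an ending like _2 or _b are one class to them, and where a whole thing is asked for, a point or a joint stands for the part that bears it (a point fixed in the world has none). Each returns a list of dicts, best first, with "conf" (0 to 1); they miss things now and then, are a little off and sometimes report something else, mostly with a low value. They report only what shows in the picture. A call takes as long as a camera call. They do not tell look-alikes from the thing itself.
- find_in(camera, query): "location" ([column, row] in pixels, amid what is visible of it).
- mark_of(camera, query): "location" ([column, row] in pixels: a listed point, or the origin of a listed thing).
The state is a dict: "t": time; "q": joint angles; "qd": joint speeds; "joint_efforts": joint torques, N m; "eef_pos": TCP position; "ee_rot": TCP orientation; "force": force on the tool from outside, world axes, zero at the start; "moment": the same for the moment, N m; "width": finger opening in m; "gripper_force": force on a finger pad.
Only numpy, scipy, OpenCV 4.12 (cv2) and the standard library are available. Lean on these libraries where they do the work, as an engineer would, in place of code of your own. Each camera call takes 0.05 s, during which the arm holds its last target. There are 200 camera calls.

## Working session

There is one attempt and no reset: what is moved stays moved. The work goes in short steps, Python scripts to look and compute and a shell command to move; the robot and the scene stay as the last step left them, time stands still between calls to the robot, and variables do not carry over. Pictures are saved under pics/ and viewed, at most 10 in all, crops included, and the job is handed in when it is done.

```bash
ls; mkdir -p pics
cat > h.py <<'E'
import numpy as np,cv2
from station import *
from scipy.spatial.transform import Rotation as R
def cal(n):
    c=calibration(n);K=np.array([[c['fx'],0,c['cx']],[0,c['fy'],c['cy']],[0,0,1]]);return K,np.array(c['extrinsics'])
def onz(n,px,z,C=None):
    K,T=C or cal(n);d=T[:3,:3].T@np.linalg.solve(K,[px[0],px[1],1]);o=-T[:3,:3].T@T[:3,3]
    return o+d*(z-o[2])/d[2]
def proj(n,p,C=None):
    K,T=C or cal(n);v=K@(T[:3,:3]@np.array(p)+T[:3,3]);return v[:2]/v[2]
def snap(n,f):
    im=grab_frame(n);cv2.imwrite('pics/'+f,im[:,:,::-1]);return im
E
python3 - <<'E'
from h import *
s=get_state();print({k:np.round(v,3) for k,v in s.items()});print(tip_reach() if callable(tip_reach) else tip_reach)
a=snap('top','top0.png')
for q in ['case','lid_hinge','lid_knob','stapler']:
    print(q,[(np.round(m['location']),round(m['conf'],2)) for m in mark_of('top',q)][:4])
b=snap('side','side0.png')
for q in ['lid_hinge','lid_knob','stapler']:
    print(q,[(np.round(m['location']),round(m['conf'],2)) for m in mark_of('side',q)][:4])
K,T=cal('top');print(-T[:3,:3].T@T[:3,3]);K,T=cal('side');print(-T[:3,:3].T@T[:3,3])
cv2.imwrite('pics/both.png',cv2.resize(np.vstack([a,b])[:,:,::-1],(400*1,600)))
E
```

```text
pics
{'t': np.float64(0.0), 'q': array([-0.884,  0.359,  0.011, -0.   , -1.224, -0.288]), 'qd': array([ 0.001,  0.   , -0.001, -0.   ,  0.001, -0.001]), 'joint_efforts': array([ 0.0000e+00, -5.8271e+01,  2.9305e+01,  6.9970e+00,  7.0000e-03,
       -0.0000e+00]), 'eef_pos': array([ 0.262, -0.622,  0.245]), 'ee_rot': array([ 3.14 , -0.   , -2.743]), 'force': array([-0.051,  0.381, -0.301]), 'moment': array([0.016, 0.004, 0.   ]), 'gripper_force': np.float64(0.0), 'width': np.float64(0.088)}
0.019
case [(array([241., 201.]), 0.8), (array([232., 210.]), 0.69)]
lid_hinge [(array([239., 177.]), 0.57)]
lid_knob [(array([249., 229.]), 0.8), (array([241., 203.]), 0.65)]
stapler [(array([288., 251.]), 0.67), (array([235., 196.]), 0.54)]
lid_hinge [(array([230., 202.]), 0.6)]
lid_knob [(array([295., 202.]), 0.87), (array([199., 325.]), 0.54)]
stapler [(array([254., 205.]), 0.97), (array([330., 205.]), 0.56)]
[0.28767302 0.13141528 1.75013225]
[0.26181551 1.18993115 0.65761736]
```

View pics/top0.png

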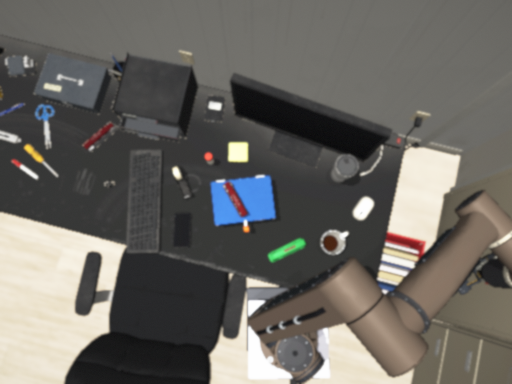

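View pics/side0.png

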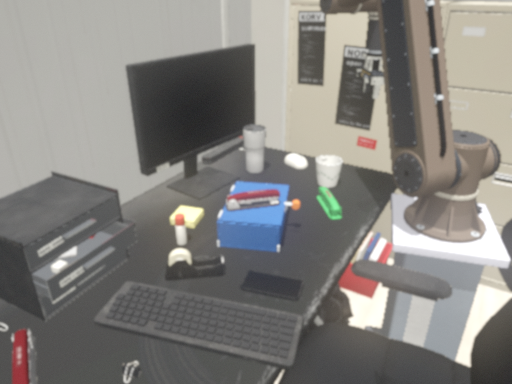

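The top view shows the red stapler on the blue lid at (236,198), with the knob at (247,228). The green look-alike is at (288,250), and another red item lies far left at (98,135). The one on the lid fits the description. I'll confirm it in a crop and fit the poses.

```bash
cat > fit.py <<'E'
from h import *
a=cv2.imread('pics/top0.png')[:,:,::-1].copy()
cv2.imwrite('pics/crop0.png',cv2.resize(a[120:280,150:390,::-1],None,fx=3,fy=3,interpolation=cv2.INTER_CUBIC))
hsv=cv2.cvtColor(a,cv2.COLOR_RGB2HSV);roi=np.zeros(a.shape[:2],bool);roi[165:240,200:290]=1
blue=(hsv[...,0]>100)&(hsv[...,0]<125)&(hsv[...,1]>120)&(hsv[...,2]>90)&roi
red=((hsv[...,0]<6)|(hsv[...,0]>165))&(hsv[...,1]>110)&roi
org=(hsv[...,0]>=6)&(hsv[...,0]<22)&(hsv[...,1]>150)&roi
C=cal('top')
pts=np.argwhere(blue)[:,::-1]
W=np.array([onz('top',p,.088,C)[:2] for p in pts],np.float32)
r=cv2.minAreaRect(W);print('blue rect',r)
print(np.round(cv2.boxPoints(r),3))
yx=np.argwhere(red)[:,::-1];print(len(yx));S=np.array([onz('top',p,.088+.035,C)[:2] for p in yx],np.float32)
print('red',cv2.minAreaRect(S),np.round(cv2.boxPoints(cv2.minAreaRect(S)),3))
print('knob',onz('top',np.argwhere(org)[:,::-1].mean(0),.09,C),org.sum())
for n,z in [('mug',.05),('tumbler',.1),('mouse_white',.02),('tape_dispenser',.03),('phone',.005),('notes_yellow',.012),('glue_stick',.05),('keyboard',.01)]: pass
for n,px,z in [('mug',(331,242),.05),('mouse',(363,208),.02),('green',(287,250),.02),('phone',(182,230),0),('tape',(180,182),.03),('notes',(238,152),.02),('glue',(209,158),.08),('tumbler',(345,167),.1),('edgeL',(0,213),0),('edgeR',(305,288),0),('kbR',(160,250),0),('kbtr',(160,150),0),('monbase',(275,150),0),('tblcorner',(380,290),0)]:
    print(n,np.round(onz('top',px,z,C)[:2],3))
E
python3 fit.py
```

```text
blue rect ((0.5466858744621277, 0.17826388776302338), (0.18064454197883606, 0.24870851635932922), 6.5540595054626465)
[[0.443 0.291]
 [0.471 0.044]
 [0.651 0.065]
 [0.622 0.312]]
206
red ((0.5454219579696655, 0.2041875720024109), (0.141543447971344, 0.024468306452035904), 27.789094924926758) [[0.477 0.182]
 [0.489 0.16 ]
 [0.614 0.226]
 [0.602 0.248]]
knob [0.42897427 0.16435787 0.09      ] 36
mug [ 0.378 -0.176]
mouse [ 0.519 -0.319]
green [ 0.349 -0.001]
phone [0.435 0.431]
tape [0.632 0.439]
notes [0.761 0.198]
glue [0.72  0.314]
tumbler [ 0.675 -0.234]
edgeL [0.511 1.189]
edgeR [ 0.196 -0.073]
kbR [0.353 0.52 ]
kbtr [0.777 0.532]
monbase [0.775 0.041]
tblcorner [ 0.185 -0.378]
```

View pics/crop0.png

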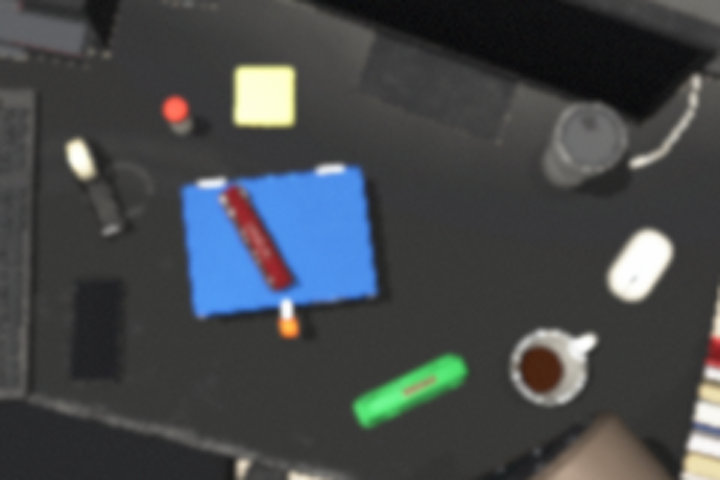

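The crop confirms it: dark red stapler on the lid at crop (258,240), green look-alike at (410,390). The patch to the right of the case, around world (0.53, -0.11), is clear. I'm moving above the stapler now.

```bash
python3 -m handwheel '[{"delta_pos":[0.35,1,0],"dr":[0,0,0.5]},{"delta_pos":[0.35,1,0],"dr":[0,0,0.5]},{"delta_pos":[0.35,1,0],"dr":[0,0,0.5]},{"delta_pos":[0.35,1,0],"dr":[0,0,0.5]},{"delta_pos":[0.35,1,0],"dr":[0,0,0.5]},{"delta_pos":[0.35,1,0],"dr":[0,0,0.5]},{"delta_pos":[0.35,1,0],"dr":[0,0,0.5]},{"delta_pos":[0.35,1,0],"dr":[0,0,0.5]},{"delta_pos":[0.35,1,0],"dr":[0,0,0.5]},{"delta_pos":[0.35,1,0],"dr":[0,0,0.5]}]' -1 10
python3 -m handwheel '[{"delta_pos":[0.35,1,0],"dr":[0,0,0]},{"delta_pos":[0.35,1,0],"dr":[0,0,0]},{"delta_pos":[0.35,1,0],"dr":[0,0,0]},{"delta_pos":[0.35,1,0],"dr":[0,0,0]},{"delta_pos":[0.35,1,0],"dr":[0,0,0]},{"delta_pos":[0.35,1,0],"dr":[0,0,0]},{"delta_pos":[0.35,1,0],"dr":[0,0,0]},{"delta_pos":[0.35,1,0],"dr":[0,0,0]},{"delta_pos":[0.35,1,0],"dr":[0,0,0]},{"delta_pos":[0.35,1,0],"dr":[0,0,0]}]'
python3 -m handwheel '[{"delta_pos":[0.2,1,0.3],"dr":[0,0,0]},{"delta_pos":[0.2,1,0.3],"dr":[0,0,0]},{"delta_pos":[0.1,1,0.3],"dr":[0,0,0]},{"delta_pos":[0,1,0.3],"dr":[0,0,0]},{"delta_pos":[0,1,0.3],"dr":[0,0,0]},{"delta_pos":[0,0.5,0],"dr":[0,0,0]},{"delta_pos":[0,0,0],"dr":[0,0,0]},{"delta_pos":[0,0,0],"dr":[0,0,0]}]'
python3 - <<'E'
from h import *
s=get_state();print(s['t'],s['eef_pos'],s['ee_rot'])
C=cal('wrist');a=snap('wrist','w1.png')
for q,z in [('stapler',.088),('lid_knob',.085),('lid_hinge',.082)]:
    print(q,[(np.round(m['location']),round(m['conf'],2),np.round(onz('wrist',m['location'],z,C),3)) for m in mark_of('wrist',q)][:3])
E
```

```text
t: 1.45
eef_pos: [0.3673, -0.3208, 0.2458]
ee_rot: [-3.141, 0.0, -2.655]
force: [0.2, 0.3, 0.8]
width: 0.0877
gripper_force: 0.0
t: 2.45
eef_pos: [0.4723, -0.0207, 0.2459]
ee_rot: [-3.141, 0.001, -2.655]
force: [0.3, -0.3, 1.0]
width: 0.0874
gripper_force: 0.0
t: 3.25
eef_pos: [0.4867, 0.1427, 0.2901]
ee_rot: [-3.142, -0.001, -2.655]
force: [-0.0, -0.1, 0.5]
width: 0.0876
gripper_force: 0.0
3.25 [0.48673586 0.14274147 0.29010348] [-3.14156962e+00 -8.34535767e-04 -2.65483557e+00]
stapler [(array([277., 238.]), 0.84, array([0.551, 0.213, 0.088])), (array([209.,  28.]), 0.76, array([0.366, 0.024, 0.088])), (array([420., 217.]), 0.58, array([0.436, 0.366, 0.088]))]
lid_knob [(array([292., 147.]), 0.98, array([0.435, 0.17 , 0.085]))]
lid_hinge [(array([234., 274.]), 0.88, array([0.634, 0.189, 0.082]))]
```

View pics/w1.png

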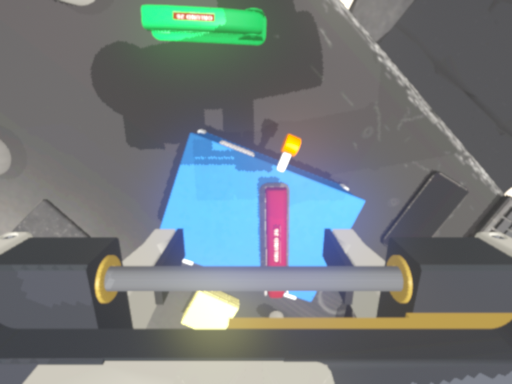

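The wrist view shows the red stapler between (275,185) and (275,295) on the lid, the knob at (290,146) and the green look-alike at (204,25). I'll refine the poses from this picture.

Run:
```python
from h import *
a=cv2.imread('pics/w1.png')[:,:,::-1].copy();C=cal('wrist')
hsv=cv2.cvtColor(a,cv2.COLOR_RGB2HSV);roi=np.zeros(a.shape[:2],bool);roi[120:310,160:370]=1
red=((hsv[...,0]<8)|(hsv[...,0]>160))&(hsv[...,1]>110)&roi
red=cv2.morphologyEx(red.astype(np.uint8),cv2.MORPH_OPEN,np.ones((3,3)))>0
u=np.argwhere(red)[:,::-1]; print(u.min(0),u.max(0))
for z in(.12,.13):print(cv2.minAreaRect(np.array([onz('wrist',p,z,C)[:2] for p in u],np.float32)))
org=(hsv[...,0]>=8)&(hsv[...,0]<25)&(hsv[...,1]>150)&roi;org[200:]=0
o=np.argwhere(org)[:,::-1];print('knob',o.mean(0),onz('wrist',o.mean(0),.09,C))
for p in[(193,133),(364,200)]:print(onz('wrist',p,.086,C))
```

```text
[268 190] [286 297]
((0.5504258275032043, 0.20797893404960632), (0.14879000186920166, 0.021712712943553925), 28.985610961914062)
((0.5460996031761169, 0.20463040471076965), (0.14400123059749603, 0.02101389318704605), 28.985626220703125)
knob [290.62162162 142.99099099] [0.43219817 0.16407776 0.09      ]
[0.47746536 0.05347377 0.086     ]
[0.45164704 0.28724623 0.086     ]
```

```bash
python3 -m handwheel '[{"delta_pos":[0.7,0.75,-0.4],"dr":[0,0,1]},{"delta_pos":[0.7,0.75,-0.4],"dr":[0,0,0]},{"delta_pos":[0.67,0.7,-0.4],"dr":[0,0,0]},{"delta_pos":[0,0,-0.9],"dr":[0,0,0]},{"delta_pos":[0,0,-0.9],"dr":[0,0,0]},{"delta_pos":[0,0,-0.8],"dr":[0,0,0]},{"delta_pos":[0,0,-0.8],"dr":[0,0,0]},{"delta_pos":[0,0,-0.5],"dr":[0,0,0]},{"delta_pos":[0,0,-0.3],"dr":[0,0,0]},{"delta_pos":[0,0,0],"dr":[0,0,0]}]' -1 20
python3 -m handwheel '[{"delta_pos":[0,0,0],"dr":[0,0,0]},{"delta_pos":[0,0,0],"dr":[0,0,0]},{"delta_pos":[0,0,0],"dr":[0,0,0]},{"delta_pos":[0,0,0],"dr":[0,0,0]},{"delta_pos":[0,0,0],"dr":[0,0,0]},{"delta_pos":[0,0,0],"dr":[0,0,0]},{"delta_pos":[0,0,0],"dr":[0,0,0]},{"delta_pos":[0,0,0],"dr":[0,0,0]}]' 1 20
```

```text
t: 4.45
eef_pos: [0.5488, 0.2081, 0.1274]
ee_rot: [-3.141, -0.002, -2.639]
force: [-0.2, 1.6, 0.3]
width: 0.0878
gripper_force: 0.0
t: 5.25
eef_pos: [0.5492, 0.209, 0.1286]
ee_rot: [3.142, -0.0, -2.638]
force: [-0.1, 0.1, -0.7]
width: 0.0294
gripper_force: 0.0
```

```bash
python3 -m handwheel '[{"delta_pos":[0,0,0],"dr":[0,0,0]},{"delta_pos":[0,0,0],"dr":[0,0,0]},{"delta_pos":[0,0,0],"dr":[0,0,0]}]'
python3 -m handwheel '[{"delta_pos":[0,0,0.5],"dr":[0,0,0]},{"delta_pos":[0,0,1],"dr":[0,0,0]},{"delta_pos":[0,0,0.7],"dr":[0,0,0]},{"delta_pos":[0,0,0],"dr":[0,0,0]},{"delta_pos":[0,0,0],"dr":[0,0,0]}]'
```

```text
t: 5.55
eef_pos: [0.5492, 0.2089, 0.1286]
ee_rot: [-3.142, -0.0, -2.638]
force: [-0.8, -0.7, 0.6]
width: 0.0246
gripper_force: 20.0
t: 6.05
eef_pos: [0.5488, 0.209, 0.1942]
ee_rot: [3.141, 0.0, -2.638]
force: [-0.5, 0.5, -2.3]
width: 0.0245
gripper_force: 20.0
```

```bash
python3 -m handwheel '[{"delta_pos":[0,-0.7,0],"dr":[0,0,-2]},{"delta_pos":[0,-1,0],"dr":[0,0,-2]},{"delta_pos":[0,-1,0],"dr":[0,0,-2]},{"delta_pos":[0,-1,0],"dr":[0,0,-2]},{"delta_pos":[0,-1,0],"dr":[0,0,-2]},{"delta_pos":[0,-1,0],"dr":[0,0,-2]},{"delta_pos":[0,-1,0],"dr":[0,0,-2]},{"delta_pos":[0,-1,0],"dr":[0,0,-2]},{"delta_pos":[0,-1,0],"dr":[0,0,-2]},{"delta_pos":[0,-1,0],"dr":[0,0,-2]}]'
python3 -m handwheel '[{"delta_pos":[0,-0.7,-0.3],"dr":[0,0,0]},{"delta_pos":[0,-0.3,-0.8],"dr":[0,0,0]},{"delta_pos":[0,0,-1],"dr":[0,0,0]},{"delta_pos":[0,0,-1],"dr":[0,0,0]},{"delta_pos":[0,0,-0.8],"dr":[0,0,0]},{"delta_pos":[0,0,-0.5],"dr":[0,0,0]},{"delta_pos":[0,0,-0.3],"dr":[0,0,0]},{"delta_pos":[0,0,-0.3],"dr":[0,0,0]},{"delta_pos":[0,0,0],"dr":[0,0,0]},{"delta_pos":[0,0,0],"dr":[0,0,0]}]'
```

```text
t: 7.05
eef_pos: [0.5478, -0.0839, 0.1931]
ee_rot: [3.141, -0.003, -2.99]
force: [-0.2, 0.2, -1.5]
width: 0.0249
gripper_force: 20.0
t: 8.05
eef_pos: [0.5493, -0.1121, 0.0448]
ee_rot: [-3.141, 0.0, -2.987]
force: [0.6, -0.2, -1.9]
width: 0.0247
gripper_force: 20.0
```

```bash
python3 -m handwheel '[{"delta_pos":[0,0,-0.07],"dr":[0,0,0]},{"delta_pos":[0,0,-0.06],"dr":[0,0,0]},{"delta_pos":[0,0,0],"dr":[0,0,0]},{"delta_pos":[0,0,0],"dr":[0,0,0]}]'
python3 -m handwheel '[{"delta_pos":[0,0,0],"dr":[0,0,0]},{"delta_pos":[0,0,0],"dr":[0,0,0]},{"delta_pos":[0,0,0],"dr":[0,0,0]},{"delta_pos":[0,0,0],"dr":[0,0,0]},{"delta_pos":[0,0,0],"dr":[0,0,0]},{"delta_pos":[0,0,0],"dr":[0,0,0]}]' 0 10
```

```text
t: 8.45
eef_pos: [0.5493, -0.112, 0.0409]
ee_rot: [-3.142, 0.0, -2.987]
force: [-0.3, -0.1, -2.6]
width: 0.0245
gripper_force: 20.0
t: 9.05
eef_pos: [0.5492, -0.112, 0.0407]
ee_rot: [-3.142, 0.0, -2.987]
force: [0.2, 0.2, 0.6]
width: 0.0436
gripper_force: 0.0
```

```bash
python3 -m handwheel '[{"delta_pos":[0,0,0.7],"dr":[0,0,-0.5]},{"delta_pos":[0,0,1],"dr":[0,0,-0.5]},{"delta_pos":[0,0,1],"dr":[0,0,-0.5]},{"delta_pos":[0,0,1],"dr":[0,0,-0.5]},{"delta_pos":[-0.3,0.7,1],"dr":[0,0,-0.5]},{"delta_pos":[-0.4,1,1],"dr":[0,0,0]},{"delta_pos":[-0.4,1,0],"dr":[0,0,0]},{"delta_pos":[-0.4,1,0],"dr":[0,0,0]},{"delta_pos":[-0.4,1,0],"dr":[0,0,0]},{"delta_pos":[-0.4,1,0],"dr":[0,0,0]}]' -0.2
python3 -m handwheel '[{"delta_pos":[-0.4,1,0],"dr":[0,0,0]},{"delta_pos":[-0.4,1,0],"dr":[0,0,0]},{"delta_pos":[-0.4,1,0],"dr":[0,0,0]},{"delta_pos":[-0.35,0.6,0],"dr":[0,0,0]},{"delta_pos":[0,0,0],"dr":[0,0,0]},{"delta_pos":[0,0,0],"dr":[0,0,0]}]'
python3 - <<'E'
from h import *
s=get_state();C=cal('wrist');a=snap('wrist','w2.png')
hsv=cv2.cvtColor(a,cv2.COLOR_RGB2HSV)
org=(hsv[...,0]>=8)&(hsv[...,0]<22)&(hsv[...,1]>150)
print([(m['location'],m['conf'],onz('wrist',m['location'],.085,C)) for m in mark_of('wrist','lid_knob')][:2])
b=snap('top','top1.png')
print([(m['location'],m['conf'],onz('top',m['location'],.0,cal('top'))) for m in mark_of('top','stapler')][:3])
cv2.imwrite('pics/c2.png',np.hstack([a[:,:,::-1],b[140:300,180:400,::-1].repeat(2,0).repeat(2,1)[:384 if 0 else 320]] ) if 0 else np.hstack([cv2.resize(a,(400,300)),cv2.resize(b[130:280,200:400],(400,300))])[:,:,::-1])
E
```

```text
t: 10.05
eef_pos: [0.4795, 0.06, 0.2119]
ee_rot: [3.141, 0.0, -3.031]
force: [0.5, 0.3, -0.2]
width: 0.0527
gripper_force: 0.0
t: 10.65
eef_pos: [0.4335, 0.1672, 0.2118]
ee_rot: [3.142, 0.0, -3.029]
force: [-0.1, 0.7, -0.6]
width: 0.0531
gripper_force: 0.0
[([253.1, 193.9], 0.85, array([0.43721294, 0.1674109 , 0.085     ]))]
[([313.8, 200.2], 0.86, array([ 0.55619799, -0.11903366,  0.        ])), ([285.1, 249.9], 0.67, array([0.34983089, 0.00524975, 0.        ]))]
```

View pics/c2.png

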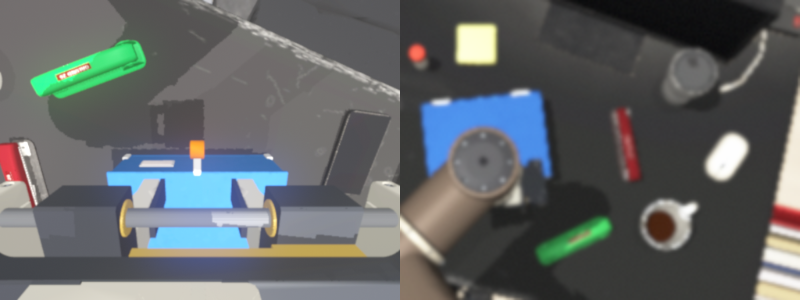

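The right half shows the stapler upright on the clear patch at (626,145), and the left half shows the knob centred at (197,150). Next I descend on the knob and work out the swing arc.

```bash
python3 -m handwheel '[{"delta_pos":[0.07,0,-0.8],"dr":[0,0,0]},{"delta_pos":[0,0,-1],"dr":[0,0,0]},{"delta_pos":[0,0,-1],"dr":[0,0,0]},{"delta_pos":[0,0,-0.8],"dr":[0,0,0]},{"delta_pos":[0,0,-0.6],"dr":[0,0,0]},{"delta_pos":[0,0,0],"dr":[0,0,0]}]' -0.2 8
python3 -m handwheel '[{"delta_pos":[0,0,0],"dr":[0,0,0]},{"delta_pos":[0,0,0],"dr":[0,0,0]},{"delta_pos":[0,0,0],"dr":[0,0,0]},{"delta_pos":[0,0,0],"dr":[0,0,0]},{"delta_pos":[0,0,0],"dr":[0,0,0]},{"delta_pos":[0,0,0],"dr":[0,0,0]},{"delta_pos":[0,0,0],"dr":[0,0,0]}]' 1 8
python3 - <<'E'
import numpy as np
t=np.radians(np.r_[0:105:6.0,105.5]);a=-.2*np.cos(t)-.003*np.sin(t);z=.2*np.sin(t)+.003*np.cos(t)
for i in range(len(t)-1):
    d=a[i+1]-a[i];print(round(np.degrees(t[i+1])),np.round(np.array([d*.9936,d*.1125,z[i+1]-z[i]])/.03,2))
E
```

```text
t: 11.45
eef_pos: [0.4348, 0.1652, 0.0835]
ee_rot: [-3.139, -0.004, -3.032]
force: [-1.0, 0.8, -0.1]
width: 0.0524
gripper_force: 0.0
t: 12.15
eef_pos: [0.4361, 0.1662, 0.0862]
ee_rot: [-3.14, 0.0, -3.03]
force: [2.3, -5.7, 3.4]
width: 0.0181
gripper_force: 8.0
6 [0.03 0.   0.7 ]
12 [0.1  0.01 0.69]
18 [0.17 0.02 0.67]
24 [0.24 0.03 0.65]
30 [0.31 0.03 0.62]
36 [0.37 0.04 0.58]
42 [0.43 0.05 0.54]
48 [0.48 0.05 0.49]
54 [0.53 0.06 0.43]
60 [0.58 0.07 0.37]
66 [0.61 0.07 0.31]
72 [0.64 0.07 0.24]
78 [0.67 0.08 0.17]
84 [0.68 0.08 0.1 ]
90 [0.69 0.08 0.03]
96 [ 0.69  0.08 -0.05]
102 [ 0.69  0.08 -0.12]
106 [ 0.39  0.04 -0.1 ]
```

```bash
python3 -m handwheel '[{"delta_pos":[0.03,-0.03,0.7],"dr":[0,0,0]},{"delta_pos":[0.1,0.01,0.69],"dr":[0,0,0]},{"delta_pos":[0.17,0.02,0.67],"dr":[0,0,0]},{"delta_pos":[0.24,0.03,0.65],"dr":[0,0,0]},{"delta_pos":[0,0,0],"dr":[0,0,0]}]'
```

```text
t: 12.65
eef_pos: [0.4531, 0.1681, 0.1693]
ee_rot: [3.141, 0.003, -3.03]
force: [0.3, -1.4, -1.2]
width: 0.0178
gripper_force: 8.0
```

```bash
python3 -m handwheel '[{"delta_pos":[0.31,0.03,0.62],"dr":[0,0,0]},{"delta_pos":[0.37,0.04,0.58],"dr":[0,0,0]},{"delta_pos":[0.43,0.05,0.54],"dr":[0,0,0]},{"delta_pos":[0.48,0.05,0.49],"dr":[0,0,0]},{"delta_pos":[0.53,0.06,0.43],"dr":[0,0,0]},{"delta_pos":[0.58,0.07,0.37],"dr":[0,0,0]},{"delta_pos":[0.61,0.07,0.31],"dr":[0,0,0]},{"delta_pos":[0,0,0],"dr":[0,0,0]}]'
python3 -m handwheel '[{"delta_pos":[0.64,0.07,0.24],"dr":[0,0,0]},{"delta_pos":[0.67,0.08,0.17],"dr":[0,0,0]},{"delta_pos":[0.68,0.08,0.1],"dr":[0,0,0]},{"delta_pos":[0.69,0.08,0.03],"dr":[0,0,0]},{"delta_pos":[0.69,0.08,-0.05],"dr":[0,0,0]},{"delta_pos":[0.69,0.08,-0.12],"dr":[0,0,0]},{"delta_pos":[0,0,0],"dr":[0,0,0]},{"delta_pos":[0,0,0],"dr":[0,0,0]}]'
```

```text
t: 13.45
eef_pos: [0.553, 0.1794, 0.2679]
ee_rot: [3.142, 0.001, -3.031]
force: [-3.4, 0.4, 4.4]
width: 0.0181
gripper_force: 8.0
t: 14.25
eef_pos: [0.6735, 0.1933, 0.2778]
ee_rot: [3.142, 0.0, -3.031]
force: [1.5, -0.3, 2.4]
width: 0.0181
gripper_force: 8.0
```

```bash
python3 -m handwheel '[{"delta_pos":[0.25,0.03,-0.07],"dr":[0,0,0]},{"delta_pos":[0.14,0.02,-0.05],"dr":[0,0,0]},{"delta_pos":[0,0,0],"dr":[0,0,0]},{"delta_pos":[0,0,0],"dr":[0,0,0]}]'
python3 -m handwheel '[{"delta_pos":[0,0,0],"dr":[0,0,0]},{"delta_pos":[0,0,0],"dr":[0,0,0]},{"delta_pos":[0,0,0],"dr":[0,0,0]},{"delta_pos":[0,0,0],"dr":[0,0,0]},{"delta_pos":[0,0,1],"dr":[0,0,0]},{"delta_pos":[-0.3,0,1],"dr":[0,0,0]},{"delta_pos":[-0.9,0,0.7],"dr":[0,0,0]},{"delta_pos":[-1,0,0],"dr":[0,0,0]},{"delta_pos":[-1,0,0],"dr":[0,0,0]},{"delta_pos":[-1,0,0],"dr":[0,0,0]}]' -0.2
python3 -m handwheel '[{"delta_pos":[-1,0.3,0],"dr":[0,0,0]},{"delta_pos":[-0.5,0.3,0],"dr":[0,0,0]},{"delta_pos":[0,0,0],"dr":[0,0,0]},{"delta_pos":[0,0,0],"dr":[0,0,0]}]'
python3 - <<'E'
from h import *
C=cal('wrist');a=snap('wrist','w3.png')
for q,z in [('stay_boss',.062),('stay_tip',.062),('stay_pivot',.062)]:
    print(q,[(np.round(m['location']),round(m['conf'],2),np.round(onz('wrist',m['location'],z,C),3)) for m in mark_of('wrist',q)][:3])
b=snap('side','side1.png')
for q in ['lid_knob','lid_hinge']:
    print(q,[(np.round(m['location']),round(m['conf'],2)) for m in mark_of('side',q)][:3])
for th in (1.7,1.85):
    ph=th;p=np.array([.634-.9936*(.2*np.cos(ph)+.003*np.sin(ph)),.19-.1125*.2*np.cos(ph),.082+.2*np.sin(ph)+.003*np.cos(ph)]);print(th,p,proj('side',p))
cv2.imwrite('pics/c3.png',np.hstack([cv2.resize(a,(400,300)),cv2.resize(b[120:270,180:380],(400,300))])[:,:,::-1])
E
```

```text
t: 14.65
eef_pos: [0.685, 0.1946, 0.2748]
ee_rot: [3.142, 0.001, -3.031]
force: [1.1, -0.7, 3.3]
width: 0.0181
gripper_force: 8.0
t: 15.65
eef_pos: [0.5575, 0.1944, 0.3556]
ee_rot: [3.141, -0.0, -3.031]
force: [0.7, 1.1, 0.2]
width: 0.0526
gripper_force: 0.0
t: 16.05
eef_pos: [0.5136, 0.2128, 0.356]
ee_rot: [3.141, 0.001, -3.03]
force: [0.4, -0.3, 0.3]
width: 0.0527
gripper_force: 0.0
stay_boss [(array([262., 200.]), 0.78, array([0.579, 0.235, 0.062]))]
stay_tip [(array([261., 224.]), 0.64, array([0.622, 0.239, 0.062])), (array([ 72., 155.]), 0.59, array([ 0.538, -0.071,  0.062]))]
stay_pivot [(array([261., 152.]), 0.87, array([0.501, 0.224, 0.062]))]
lid_knob [(array([204., 139.]), 0.66)]
lid_hinge [(array([229., 199.]), 0.92)]
1.7 [0.65664802 0.192899   0.27994643] [216.10588873 136.13047921]
1.85 [0.68589992 0.19620078 0.27342827] [205.88297605 137.79994666]
```

View pics/c3.png

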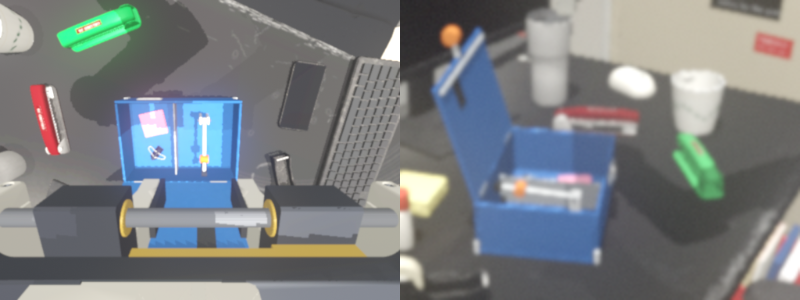

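The left half shows the case open with the stay's boss at (204,158). The right half shows the lid leaning back at its stop. I'm going down on the boss with the tool tilted 15° away from the lid.

```bash
python3 -m handwheel '[{"delta_pos":[0.8,0.25,-0.5],"dr":[0.57,-4.97,0]},{"delta_pos":[0.8,0.25,-1],"dr":[0.57,-4.97,0]},{"delta_pos":[0.68,0.23,-1],"dr":[0.57,-4.97,0]},{"delta_pos":[0,0,-1],"dr":[0,0,0]},{"delta_pos":[0,0,-1],"dr":[0,0,0]},{"delta_pos":[0,0,-1],"dr":[0,0,0]},{"delta_pos":[0,0,-1],"dr":[0,0,0]},{"delta_pos":[0,0,0],"dr":[0,0,0]},{"delta_pos":[0,0,0],"dr":[0,0,0]}]' -0.2 8
python3 - <<'E'
from h import *
C=cal('wrist');a=snap('wrist','w4.png')
hsv=cv2.cvtColor(a,cv2.COLOR_RGB2HSV)
m=mark_of('wrist','stay_boss')
for k in m[:2]:
    print(k['location'],k['conf'],onz('wrist',k['location'],.062,C))
E
```

```text
t: 17.3
eef_pos: [0.5825, 0.2343, 0.1609]
ee_rot: [-3.141, 0.261, -3.031]
force: [1.0, -0.0, 1.8]
width: 0.0526
gripper_force: 0.0
[253.8, 174.1] 0.86 [0.58414804 0.23488817 0.062     ]
```

```bash
python3 -m handwheel '[{"delta_pos":[0.03,0,-0.8],"dr":[0,0,0]},{"delta_pos":[0,0,-0.9],"dr":[0,0,0]},{"delta_pos":[0,0,-0.9],"dr":[0,0,0]},{"delta_pos":[0,0,-0.5],"dr":[0,0,0]},{"delta_pos":[0,0,-0.2],"dr":[0,0,0]},{"delta_pos":[0,0,0],"dr":[0,0,0]}]' -0.2 10
python3 -m handwheel '[{"delta_pos":[0,0,0],"dr":[0,0,0]},{"delta_pos":[0,0,0],"dr":[0,0,0]},{"delta_pos":[0,0,0],"dr":[0,0,0]},{"delta_pos":[0,0,0],"dr":[0,0,0]},{"delta_pos":[0,0,0],"dr":[0,0,0]},{"delta_pos":[0,0,0],"dr":[0,0,0]},{"delta_pos":[0,0,0],"dr":[0,0,0]}]' 1 10
python3 - <<'E'
import numpy as np
t=np.radians(np.r_[2:72:10.0,76]);a=.08*np.cos(t);z=.08*np.sin(t)
for i in range(len(t)-1):
    d=a[i+1]-a[i];print(round(np.degrees(t[i+1])),np.round(np.array([d*.9936,d*.1125,z[i+1]-z[i]])/.03,2))
E
```

```text
t: 18.0
eef_pos: [0.5836, 0.2346, 0.0623]
ee_rot: [3.141, 0.263, -3.031]
force: [0.2, -0.1, 0.5]
width: 0.0523
gripper_force: 0.0
t: 18.7
eef_pos: [0.5833, 0.2334, 0.0618]
ee_rot: [-3.141, 0.262, -3.032]
force: [5.1, -5.3, 0.4]
width: 0.0177
gripper_force: 10.0
12 [-0.06 -0.01  0.46]
22 [-0.14 -0.02  0.44]
32 [-0.21 -0.02  0.41]
42 [-0.28 -0.03  0.37]
52 [-0.34 -0.04  0.32]
62 [-0.39 -0.04  0.25]
76 [-0.6  -0.07  0.23]
```

```bash
python3 -m handwheel '[{"delta_pos":[-0.06,-0.04,0.46],"dr":[-0.25,2.1,0]},{"delta_pos":[-0.14,-0.02,0.44],"dr":[-0.25,2.1,0]},{"delta_pos":[-0.21,-0.02,0.41],"dr":[-0.25,2.1,0]},{"delta_pos":[-0.28,-0.03,0.37],"dr":[-0.25,2.1,0]},{"delta_pos":[-0.34,-0.04,0.32],"dr":[-0.25,2.1,0]},{"delta_pos":[-0.39,-0.04,0.25],"dr":[-0.25,2.1,0]},{"delta_pos":[0,0,0],"dr":[0,0,0]}]'
python3 -m handwheel '[{"delta_pos":[-0.3,-0.03,0.13],"dr":[-0.25,2.1,0]},{"delta_pos":[-0.3,-0.03,0.1],"dr":[0,0,0]},{"delta_pos":[0,0,0],"dr":[0,0,0]},{"delta_pos":[0,0,0],"dr":[0,0,0]}]'
```

```text
t: 19.4
eef_pos: [0.5403, 0.2285, 0.1298]
ee_rot: [-3.141, 0.04, -3.031]
force: [0.4, -3.2, 1.5]
width: 0.0178
gripper_force: 10.0
t: 19.8
eef_pos: [0.523, 0.2265, 0.1364]
ee_rot: [-3.14, 0.005, -3.03]
force: [1.5, -5.7, 6.3]
width: 0.0178
gripper_force: 10.0
```

```bash
python3 -m handwheel '[{"delta_pos":[-0.12,-0.01,0.02],"dr":[0,0,0]},{"delta_pos":[0,0,0],"dr":[0,0,0]},{"delta_pos":[0,0,0],"dr":[0,0,0]}]'
python3 -m handwheel '[{"delta_pos":[-0.12,-0.01,0.02],"dr":[0,0,0]},{"delta_pos":[0,0,0],"dr":[0,0,0]},{"delta_pos":[0,0,0],"dr":[0,0,0]}]'
```

```text
t: 20.1
eef_pos: [0.5198, 0.2262, 0.1371]
ee_rot: [-3.14, 0.005, -3.03]
force: [2.2, -5.8, 6.5]
width: 0.0175
gripper_force: 10.0
t: 20.4
eef_pos: [0.5165, 0.2259, 0.1376]
ee_rot: [-3.14, 0.006, -3.03]
force: [4.0, -6.2, 5.2]
width: 0.0178
gripper_force: 10.0
```

```bash
python3 -m handwheel '[{"delta_pos":[-0.12,-0.01,0.02],"dr":[0,0,0]},{"delta_pos":[0,0,0],"dr":[0,0,0]},{"delta_pos":[0,0,0],"dr":[0,0,0]}]'
python3 - <<'E'
from h import *
b=snap('side','side2.png');C=cal('side')
for q in ['stay_boss','stay_tip','stay_pivot']:
    print(q,[(np.round(m['location'],1),round(m['conf'],2)) for m in mark_of('side',q)][:2])
for th in (1.15,1.25,1.35):
    for r in (0,.08,.112):
        c=r*np.cos(th);print(th,r,proj('side',[.5042+.9936*c,.2256+.1125*c,.062+r*np.sin(th)],C).round(1))
cv2.imwrite('pics/c4.png',cv2.resize(b[140:260,190:350],(800,600),interpolation=cv2.INTER_CUBIC)[:,:,::-1])
E
```

```text
t: 20.7
eef_pos: [0.5142, 0.2257, 0.1382]
ee_rot: [-3.14, 0.007, -3.03]
force: [12.8, -7.2, -1.2]
width: 0.0175
gripper_force: 10.0
stay_boss []
stay_tip [(array([267.5, 216.3]), 0.53)]
stay_pivot [(array([265.7, 217.6]), 0.63)]
1.15 0 [266.  217.7]
1.15 0.08 [254.5 194. ]
1.15 0.112 [249.8 184.2]
1.25 0 [266.  217.7]
1.25 0.08 [257.2 193.3]
1.25 0.112 [253.5 183.1]
1.35 0 [266.  217.7]
1.35 0.08 [260.  192.8]
1.35 0.112 [257.4 182.4]
```

View pics/c4.png

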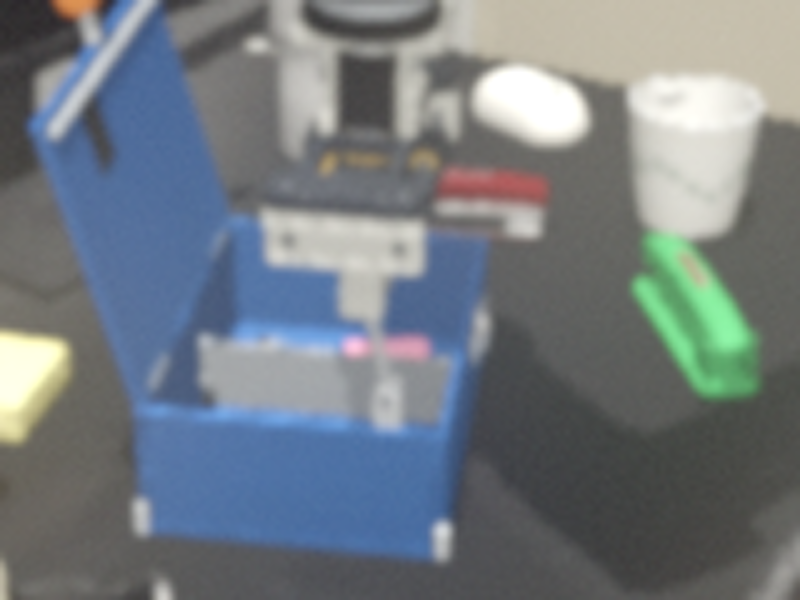

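The side crop shows the bar standing steeply above the pivot, with the boss hidden by the fingers. The force jump to 12.8 N indicates the stop. I'll release and check.

```bash
python3 -m handwheel '[{"delta_pos":[0,0,0],"dr":[0,0,0]},{"delta_pos":[0,0,0],"dr":[0,0,0]},{"delta_pos":[0,0,0],"dr":[0,0,0]},{"delta_pos":[0,0,0],"dr":[0,0,0]},{"delta_pos":[0,0,0.7],"dr":[0,0,0]},{"delta_pos":[0,0,1],"dr":[0,0,0]},{"delta_pos":[0,0,1],"dr":[0,0,0]},{"delta_pos":[0,0,1],"dr":[0,0,0]},{"delta_pos":[0,0,1],"dr":[0,0,0]},{"delta_pos":[0,0,1],"dr":[0,0,0]}]' -0.2 8
python3 -m handwheel '[{"delta_pos":[0.3,0,1],"dr":[0,0,0]},{"delta_pos":[0,0,0.5],"dr":[0,0,0]},{"delta_pos":[0,0,0],"dr":[0,0,0]},{"delta_pos":[0,0,0],"dr":[0,0,0]}]'
python3 - <<'E'
from h import *
b=snap('side','side3.png');C=cal('side')
for q in ['stay_boss','stay_tip','stay_pivot','lid_knob']:
    print(q,[(np.round(m['location'],1),round(m['conf'],2)) for m in mark_of('side',q)][:2])
hsv=cv2.cvtColor(b,cv2.COLOR_RGB2HSV);org=(hsv[...,0]>=6)&(hsv[...,0]<22)&(hsv[...,1]>150);org[:170]=0;org[240:]=0;org[:,:235]=0;org[:,290:]=0
print(np.argwhere(org)[:,::-1].mean(0),org.sum())
E
```

```text
t: 21.9
eef_pos: [0.5114, 0.2262, 0.3101]
ee_rot: [-3.141, 0.004, -3.03]
force: [0.3, 0.7, -0.1]
width: 0.0525
gripper_force: 0.0
t: 22.3
eef_pos: [0.5203, 0.2263, 0.3534]
ee_rot: [-3.141, 0.003, -3.031]
force: [-0.8, -0.1, -0.3]
width: 0.0524
gripper_force: 0.0
stay_boss [(array([259.8, 194.1]), 0.49)]
stay_tip [(array([258. , 180.5]), 0.62), (array([290.7, 165.2]), 0.61)]
stay_pivot [(array([265.4, 217. ]), 0.86)]
lid_knob [(array([204.5, 134.6]), 0.72)]
[nan nan] 0<stdin>:6: RuntimeWarning: Mean of empty slice.
  ret = um.true_divide(
```

The boss and tip are where 1.35 rad predicts, so the stay is fully up. Now I go back to the knob.

```bash
python3 -m handwheel '[{"delta_pos":[0.6,-0.14,0],"dr":[0,0,0]},{"delta_pos":[1,-0.2,0],"dr":[0,0,0]},{"delta_pos":[1,-0.2,0],"dr":[0,0,0]},{"delta_pos":[1,-0.2,0],"dr":[0,0,0]},{"delta_pos":[1,-0.2,0],"dr":[0,0,0]},{"delta_pos":[0.9,-0.12,0],"dr":[0,0,0]},{"delta_pos":[0,0,-0.6],"dr":[0,0,0]},{"delta_pos":[0,0,-1],"dr":[0,0,0]},{"delta_pos":[0,0,-1],"dr":[0,0,0]},{"delta_pos":[0,0,0],"dr":[0,0,0]}]' -0.2 8
python3 -m handwheel '[{"delta_pos":[0,0,0],"dr":[0,0,0]},{"delta_pos":[0,0,0],"dr":[0,0,0]},{"delta_pos":[0,0,0],"dr":[0,0,0]},{"delta_pos":[0,0,0],"dr":[0,0,0]},{"delta_pos":[0,0,0],"dr":[0,0,0]},{"delta_pos":[0,0,0],"dr":[0,0,0]},{"delta_pos":[0,0,0],"dr":[0,0,0]}]' 1 8
```

```text
t: 23.55
eef_pos: [0.6835, 0.1936, 0.2701]
ee_rot: [-3.138, -0.005, -3.031]
force: [-0.5, -0.5, -0.8]
width: 0.0525
gripper_force: 0.0
t: 24.25
eef_pos: [0.6858, 0.1947, 0.2767]
ee_rot: [-3.141, 0.005, -3.03]
force: [-1.1, 2.1, 4.8]
width: 0.0184
gripper_force: 8.0
```

```bash
python3 -m handwheel '[{"delta_pos":[-0.39,-0.04,0.1],"dr":[0,0,0]},{"delta_pos":[-0.69,-0.08,0.12],"dr":[0,0,0]},{"delta_pos":[-0.69,-0.08,0.05],"dr":[0,0,0]},{"delta_pos":[-0.69,-0.08,-0.03],"dr":[0,0,0]},{"delta_pos":[-0.68,-0.08,-0.1],"dr":[0,0,0]},{"delta_pos":[-0.67,-0.08,-0.17],"dr":[0,0,0]},{"delta_pos":[-0.64,-0.07,-0.24],"dr":[0,0,0]},{"delta_pos":[0,0,0],"dr":[0,0,0]}]'
python3 -m handwheel '[{"delta_pos":[-0.61,-0.07,-0.31],"dr":[0,0,0]},{"delta_pos":[-0.58,-0.07,-0.37],"dr":[0,0,0]},{"delta_pos":[-0.53,-0.06,-0.43],"dr":[0,0,0]},{"delta_pos":[-0.2,-0.02,-0.2],"dr":[0,0,0]},{"delta_pos":[0,0,0],"dr":[0,0,0]},{"delta_pos":[0,0,0],"dr":[0,0,0]}]'
```

```text
t: 25.05
eef_pos: [0.5494, 0.179, 0.2672]
ee_rot: [3.141, 0.002, -3.03]
force: [0.4, 2.4, -0.1]
width: 0.0182
gripper_force: 8.0
t: 25.65
eef_pos: [0.4933, 0.1725, 0.2284]
ee_rot: [-3.141, 0.002, -3.03]
force: [-5.1, 3.9, 4.4]
width: 0.0178
gripper_force: 8.0
```

```bash
python3 -m handwheel '[{"delta_pos":[-0.05,-0.01,-0.08],"dr":[0,0,0]},{"delta_pos":[0,0,0],"dr":[0,0,0]},{"delta_pos":[0,0,0],"dr":[0,0,0]}]'
python3 -m handwheel '[{"delta_pos":[-0.05,-0.01,-0.08],"dr":[0,0,0]},{"delta_pos":[0,0,0],"dr":[0,0,0]},{"delta_pos":[0,0,0],"dr":[0,0,0]}]'
```

```text
t: 25.95
eef_pos: [0.4919, 0.1724, 0.2263]
ee_rot: [-3.141, 0.002, -3.03]
force: [-7.5, 4.3, 6.9]
width: 0.0182
gripper_force: 8.0
t: 26.25
eef_pos: [0.4904, 0.1722, 0.2239]
ee_rot: [3.142, 0.002, -3.03]
force: [-8.4, 4.6, 6.5]
width: 0.0178
gripper_force: 8.0
```

```bash
python3 -m handwheel '[{"delta_pos":[-0.06,-0.01,-0.03],"dr":[0,0,0]},{"delta_pos":[0,0,0],"dr":[0,0,0]},{"delta_pos":[0,0,0],"dr":[0,0,0]}]'
python3 -m handwheel '[{"delta_pos":[-0.07,-0.01,-0.05],"dr":[0,0,0]},{"delta_pos":[0,0,0],"dr":[0,0,0]},{"delta_pos":[0,0,0],"dr":[0,0,0]}]'
```

```text
t: 26.55
eef_pos: [0.4893, 0.1721, 0.2229]
ee_rot: [3.141, 0.004, -3.03]
force: [-3.8, 4.6, 2.0]
width: 0.0181
gripper_force: 8.0
t: 26.85
eef_pos: [0.4887, 0.172, 0.2223]
ee_rot: [3.141, 0.007, -3.03]
force: [0.9, 5.1, 5.8]
width: 0.0179
gripper_force: 8.0
```

Run:
```python
from h import *
b=snap('side','side4.png');print(get_state()['force'])
cv2.imwrite('pics/c5.png',cv2.resize(b[130:250,190:350],(800,600),interpolation=cv2.INTER_CUBIC)[:,:,::-1])
```

```text
[1.69575329 5.2341758  5.37974103]
```

View pics/c5.png

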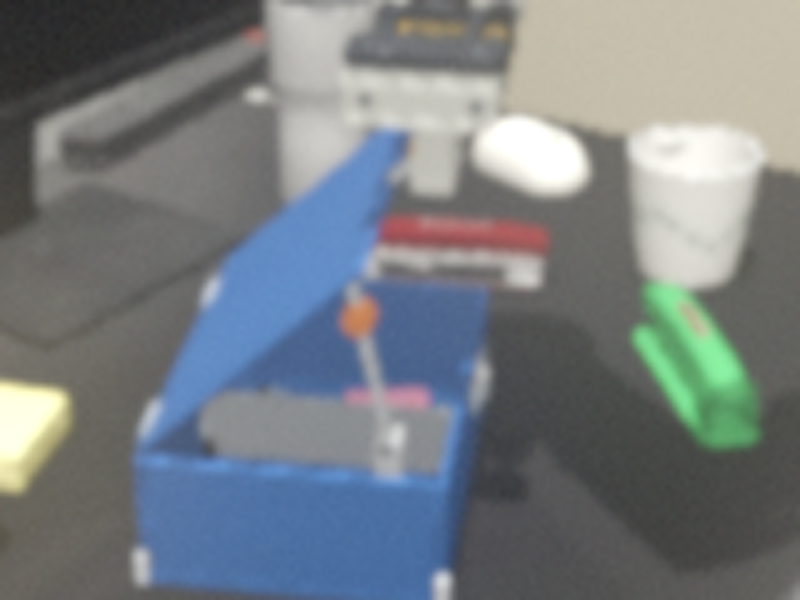

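The crop shows the lid on the tip of the raised stay, around (355,290), and the tangential force has reversed, which means contact. I'll release, back off and check.

```bash
python3 -m handwheel '[{"delta_pos":[0,0,0],"dr":[0,0,0]},{"delta_pos":[0,0,0],"dr":[0,0,0]},{"delta_pos":[0,0,0],"dr":[0,0,0]},{"delta_pos":[0,0,0],"dr":[0,0,0]},{"delta_pos":[0,0,0.4],"dr":[0,0,0]},{"delta_pos":[-0.2,0,0.8],"dr":[0,0,0]},{"delta_pos":[-0.4,0,1],"dr":[0,0,0]},{"delta_pos":[0,-0.7,1],"dr":[0,0,0]},{"delta_pos":[0,-1,1],"dr":[0,0,0]},{"delta_pos":[0,-1,0],"dr":[0,0,0]}]' -0.2
python3 -m handwheel '[{"delta_pos":[0,-1,0],"dr":[0,0,0]},{"delta_pos":[0,-1,0],"dr":[0,0,0]},{"delta_pos":[0,-1,0],"dr":[0,0,0]},{"delta_pos":[0,-0.5,0],"dr":[0,0,0]},{"delta_pos":[0,0,0],"dr":[0,0,0]},{"delta_pos":[0,0,0],"dr":[0,0,0]}]'
python3 - <<'E'
from h import *
b=snap('side','side5.png');a=snap('top','top5.png')
print([(m['location'],m['conf']) for m in mark_of('side','lid_knob')][:2] if 0 else '')
for th in(.7,.78):
    print(th,proj('side',[.634-.9936*(.2*np.cos(th)-.003*np.sin(th)),.19-.1125*.2*np.cos(th),.082+.2*np.sin(th)+.003*np.cos(th)]))
cv2.imwrite('pics/c6.png',np.hstack([cv2.resize(b[120:270,180:380],(400,300)),cv2.resize(a[130:280,200:400],(400,300))])[:,:,::-1])
E
```

```text
t: 27.9
eef_pos: [0.4711, 0.0898, 0.3526]
ee_rot: [3.141, 0.011, -3.029]
force: [0.3, -0.1, -0.5]
width: 0.0525
gripper_force: 0.0
t: 28.5
eef_pos: [0.4696, -0.015, 0.3479]
ee_rot: [-3.141, 0.004, -3.032]
force: [-0.5, -0.0, -0.2]
width: 0.0526
gripper_force: 0.0

0.7 [278.32601055 162.27633868]
0.78 [274.47581885 158.14349179]
```

View pics/c6.png

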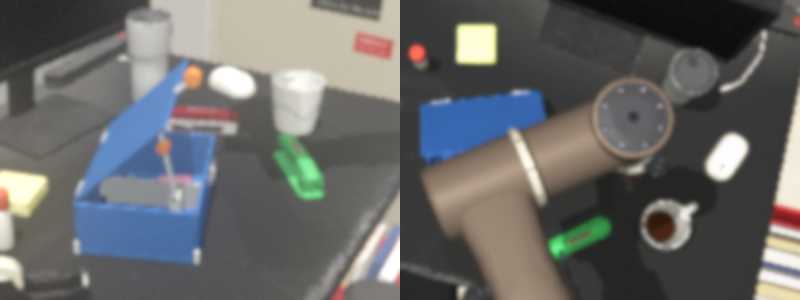

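The lid rests on the stay: its knob is at about (276,158) in the side image, which matches 0.78 rad. The stapler is standing and the other things are undisturbed.

```bash
python3 -c "
from station import *
print(job_done())"
```

```text
the job is handed in; nothing more can be done
None
```

The job is handed in: the lid rests on the raised stay at about 0.78 rad, the stapler stands upright on a clear patch of table, and in the last pictures nothing else had moved (about 29 s of the 72 s used).

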